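Dust roof over a pile of sample plates

ROBOT

A 7-joint arm with a two-finger parallel gripper is mounted at the origin on the work surface. World frame = base frame: x ahead of the robot, y to its left, z up, the work surface at z = 0. Lengths are in mm, angles in rad, forces in N, time in s.
With the tool pointing down it reaches from about 425 to 800 mm from the base axis. Payload 8.3 kg.
Tool frame: the origin (TCP) lies at the very end of the fingers, on their centre line; the grasp point (between the pads) lies 19 mm behind it; z points along the fingers, y is the line along which they close (so a half turn about z gives the same grasp; the last joint's range is limited). The gripper opens to 85 mm and grips with 20 to 120 N. Pads are 22 mm wide; open, the fingers measure 114 mm over their backs; the gripper's body (76 mm by 85 mm) begins 54 mm behind the grasp point. The pads swing forward as they close: fully open they stand 13 mm farther back than shut.
Start: joints at [1.185, 0.383, 0.016, 1.37, -0.006, 1.388, -0.046], TCP at [198.301, -592.688, 231.279] pointing down, gripper open.
Joint ranges: [-2.95, 2.95], [-0.25, 2.06], [-1.52, 1.56], [0.18, 2.33], [-1.44, 4.58], [0.02, 2.06], [-3.01, 3.01]. Speed limits (rad/s): [2.39, 2.39, 3.01, 3.01, 3.14, 3.14, 3.14].

INTERFACE

Orientations are given as a unit quaternion [x, y, z, w].
In Python, from cell import manip gives the robot as it stands. The module is installed in compiled form; this text tells all that it offers.
- The arm moves only by the tool jog_arm, never from a script. Its argument "deltas" is a list of rows, each a list of 3 entries, a list of its own where there are three numbers: the turn, a rotation vector about the tool's x, y, z as a fraction of full scale, then the shift along the tool's x, y, z as a fraction of full scale, then the opening, from -1 (shut) to 1 (fully open). A call has 1 to 20 rows; each row shifts and turns the commanded pose from where the row before left it, along the tool's axes as they then stand; what a row does not reach is not made up. Full scale, the value 1, is 20 mm for a shift and 30 degrees for a turn. A row lasts 1/8 s, in which the tool goes at most 62.5 mm and 10.7 degrees, less where a joint would pass 70% of its speed; a pose out of reach is approached as far as the arm can. A call with a number of a shift or a turn outside -1 to 1 is refused whole. A call with a gripper value outside its range is refused whole. The fingers move at their own pace and stop on an object; "force" is the grip in N (left out, the last holds). Time passes only in rows, so rows that do not move let the fingers close. It gives the time, the measured TCP pose, the force, the opening and the grip force at its end, in the units of the state.
- manip.get_obs(): the state, without advancing time (a new reading comes with each control period).
- manip.read_camera(name): name is "side" or "top"; returns a dict with "image" (480x640x3 uint8, blue, green, red), "mtx" (3x3 intrinsics, pixels), "camera_from_world" (4x4, takes a point from world to camera coordinates). Camera axes: x right, y up, looking along -z (the intrinsics and any distortion apply to the point x, -y, -z); pixel columns grow to the right and rows downward; lengths in mm; the calibration is good to about 2 mm. A picture is of the moment at which its call begins. There is no depth.
- manip.sign_off(): hands the job in; it is judged then, once.
Trained networks look in a picture, given as the dict that the camera call returned (one of the last four; its "shot" number tells which), for a name from the list of things; names that differ only in an ending like _2 or _b are one class to them, and where a whole thing is asked for, a point or a joint stands for the part that bears it (a point fixed in the world has none). Each returns a list of dicts, best first, with "p" (0 to 1); they miss things now and then, are a little off and sometimes report something else, mostly with a low value. They report only what shows in the picture. A call takes as long as a camera call. They do not tell look-alikes from the thing itself.
- manip.look_for(picture, name): "centre" ([x, y, z] in mm, in world coordinates, good to about 4 mm: the middle of the surface that is visible of it).
- manip.masks_of(picture, name): "pixels" (480x640 bool, what is visible of it).
- manip.landmark_of(picture, name): "centre" ([x, y, z] in mm, in world coordinates, good to about 4 mm: a listed point, or the origin of a listed thing).
The state is a dict: "clock": time; "q": joint angles; "dq": joint speeds; "joint_efforts": joint torques, N m; "tool_pos": TCP position; "tool_rot": TCP orientation; "contact_force": force on the tool from outside, world axes, zero at the start; "moment": the same for the moment, N m; "finger_gap": finger opening in mm; "grip_force": force on a finger pad.
Only numpy, scipy, OpenCV 4.12 (cv2) and the standard library are available. Lean on these libraries where they do the work, as an engineer would, in place of code of your own. Each camera call takes 0.05 s, during which the arm holds its last target. There are 200 camera calls.

TASK

Set the loose well plate squarely on top of the well plate on the aluminium stand, edges in line, putting it down rather than dropping it and not shoving the lower plate about. Then pick up the cover by its handle, lift it over the tube rack and hold it as a dust roof about one centimetre above the top plate, level, centred and in line with it and never touching it; finish while still holding it there. Do not bump the tube rack, and leave the beaker, the flask and the jar where they stand.

Things in the scene. Friction and masses are not known exactly. Their poses are not given: they have to be found in the camera images.
- loose_plate: white plastic 24-well sample plate, solid flat-topped block, 96 (its x) x 60 (its y) x 24 mm high with 24 grey wells marked flat on its top. Origin: centre of its underside; z up. Same after half a turn. Weighs about 150 g. Starts lying flat on the bench, on the right (-y) of the tube rack, near the cover; turned up to 0.5 rad.
- base_plate: white plastic 24-well sample plate, solid flat-topped block, 96 (its x) x 60 (its y) x 24 mm high with 24 grey wells marked flat on its top. Origin: centre of its underside; z up. Same after half a turn. Weighs about 300 g; loose. Starts lying on the stand, left (+y) of the tube rack; its underside is 12 mm above the bench.
- cover: flat aluminium cover, 102 (its x) x 66 (its y) x 6 mm, about 100 g, with an upright black bar handle mid-top: 44 mm along x, 14 mm along y, 34 mm high (its top 40 mm above the underside). Origin: centre of its flat underside; z up. Same after half a turn. Starts flat on the bench right (-y) of the tube rack, turned up to 0.5 rad; it and the loose plate take a near and a far place, either way.
- tube_rack: test-tube rack fixed to the bench between the cover and the stand: aluminium frame with a row of 7 capped glass tubes, 220 (its x) x 44 (its y) x 130 mm high. Origin: centre of its underside. Its long side runs roughly away from the robot.
- stand: plain aluminium slab fixed to the bench, 130 (x) x 94 (y) x 12 mm high, that carries the lower plate. Origin: centre of its underside.
- beaker: open glass beaker, 60 mm across, 75 mm high. Bystander, loose; origin at the centre of its underside.
- flask: glass flask with a narrow neck, 72 mm across, 150 mm high. Bystander, loose; origin at the centre of its underside.
- jar: amber glass jar with a cap, 54 mm across, 85 mm high. Bystander, loose; origin at the centre of its underside.
Things that resemble listed ones, but are neither listed nor needed, are in the scene too. Leave any brown or yellow look-alike of the cover alone. What is shaped like the loose_plate but purple is not meant.

How it is judged (in metres and radians):
On the way, in this order (a step that is already met when the one before it is completed fails the run):
1. the loose plate lies squarely on the lower plate, let go (horizontal distance between loose_plate and base_plate below 0.006 m and z of loose_plate in the frame of base_plate between 0.0215 and 0.0265 m and angle between the x axis of loose_plate and the x axis of base_plate, either way round below 0.1 rad and angle between loose_plate's own z axis and vertical below 0.05 rad and contact force between loose_plate and the fingers below 0.05 N and linear speed of loose_plate below 0.02 m/s), for 0.2 s.
2. the cover passes above the tube rack (height (world z) of cover above 0.13 m and y of cover in the frame of tube_rack between -0.08 and 0.08 m), for 0.05 s.
At the end, for the whole second after the job is handed in: Loose plate at rest on the lower one, let go, centres within 6 mm, edges within 0.1 rad. Cover held in the fingers, still, its underside 4 to 20 mm above the top plate without touching it, centred within 8 mm, in line within 0.1 rad, level within 0.08 rad (all of step 1 and horizontal distance between cover and loose_plate below 0.008 m and z of cover in the frame of loose_plate between 0.028 and 0.044 m and angle between the x axis of cover and the x axis of loose_plate, either way round below 0.1 rad and angle between cover's own z axis and vertical below 0.08 rad and contact force between cover and loose_plate below 0.05 N and contact force between cover and the fingers above 0.5 N and linear speed of cover below 0.02 m/s); the arm keeps its last pose, push and grip.
It fails at once if the cover touches a well plate (contact force between cover and loose_plate above 0.3 N or contact force between cover and base_plate above 0.3 N).
It fails at once if the loose plate is let go more than 10 mm above the lower one (z of loose_plate in the frame of base_plate above 0.034 m and contact force between loose_plate and the fingers below 0.05 N).
It fails at once if the lower plate is shoved more than 15 mm (distance of base_plate from where it was at the start of the episode above 0.015 m).
It fails at once if the tube rack is bumped (contact force between tube_rack and anything else above 2 N).
It fails at once if the beaker, flask or jar is moved more than 20 mm (distance of any of beaker, flask, jar from where it was at the start of the episode above 0.02 m).
It also fails if it takes over 72 s, if anything falls off the work surface, if the arm or the gripper's body presses on something with over 40 N, if the wrist force passes 120 N, or if a joint passes its speed limit or range.

## Working session

There is one attempt and no reset: what is moved stays moved. The work goes in short steps, Python scripts to look and compute and a tool call to move; the robot and the scene stay as the last step left them, time stands still between calls to the robot, and variables do not carry over. Pictures are saved under pics/ and viewed, at most 13 in all, crops included, and the job is handed in when it is done.

Besides the shell and the picture viewer there is one more tool, called after "Request:" by a JSON object that holds its "method" and its "body". jog_arm: Moves the arm, as the interface text tells. Shift numbers are shares of 20 mm and turn numbers shares of 30 degrees, none past 1 either way. Its arguments: {"type":"object","properties":{"deltas":{"type":"array"},"force":{"type":"number"}},"required":["deltas"]}

```bash
mkdir -p pics
python3 - <<'E'
from cell import manip
import cv2,numpy as np
o=manip.get_obs();print({k:np.round(v,3).tolist() for k,v in o.items()})
for c in("top","side"):
    p=manip.read_camera(c);cv2.imwrite(f"pics/{c}0.png",p["image"])
    print(c,np.round(p["mtx"],1).tolist(),np.round(p["camera_from_world"],3).tolist(),[k for k in p])
    for n in("loose_plate","base_plate","cover","tube_rack","stand","beaker","flask","jar"):
        print(n,[(np.round(d["centre"]).tolist(),round(d["p"],2)) for d in manip.landmark_of(p,n)][:4])
E
```

```text
{'clock': 0.0, 'q': [1.185, 0.384, 0.016, 1.371, -0.006, 1.388, -0.046], 'dq': [-0.001, 0.001, -0.001, 0.001, -0.0, 0.001, 0.0], 'joint_efforts': [0.001, -62.759, 0.845, -37.183, 0.017, 0.014, -0.0], 'tool_pos': [198.114, -592.209, 230.274], 'tool_rot': [0.987, 0.161, -0.0, -0.001], 'contact_force': [-0.741, 0.647, -0.368], 'moment': [0.008, -0.036, -0.005], 'grip_force': 0.0, 'finger_gap': 85.218}
top [[483.1, 0.0, 315.0], [0.0, 483.1, 242.3], [0.0, 0.0, 1.0]] [[0.023, -1.0, -0.002, 9.168], [0.997, 0.023, 0.073, -620.965], [-0.072, -0.004, 0.997, -1096.597], [0.0, 0.0, 0.0, 1.0]] ['image', 'mtx', 'camera_from_world', 'shot']
loose_plate [([451.0, -241.0, -1.0], 0.9), ([437.0, -388.0, -0.0], 0.72)]
base_plate [([520.0, 143.0, 10.0], 0.77)]
cover [([641.0, -379.0, 6.0], 0.97), ([807.0, -154.0, 3.0], 0.92), ([625.0, -238.0, -2.0], 0.73)]
tube_rack [([519.0, -29.0, -2.0], 0.75)]
stand [([518.0, 150.0, -2.0], 0.82)]
beaker [([441.0, 421.0, -2.0], 0.88)]
flask [([683.0, 125.0, -0.0], 0.89), ([440.0, 417.0, -4.0], 0.44)]
jar [([693.0, -54.0, -1.0], 0.86)]
side [[451.4, 0.0, 319.6], [0.0, 451.4, 253.6], [0.0, 0.0, 1.0]] [[0.996, -0.086, 0.001, -626.367], [0.053, 0.627, 0.777, -68.448], [-0.067, -0.774, 0.629, -1098.334], [0.0, 0.0, 0.0, 1.0]] ['image', 'mtx', 'camera_from_world', 'shot']
loose_plate [([452.0, -240.0, -0.0], 0.97), ([448.0, 414.0, -5.0], 0.72), ([442.0, -392.0, -1.0], 0.6)]
base_plate [([519.0, 148.0, 12.0], 0.75)]
cover [([626.0, -239.0, 1.0], 0.82), ([809.0, -155.0, 1.0], 0.79), ([635.0, -380.0, 4.0], 0.65)]
tube_rack [([512.0, -24.0, 2.0], 0.7)]
stand [([519.0, 145.0, 1.0], 0.74)]
beaker [([448.0, 416.0, -4.0], 0.81)]
flask [([685.0, 128.0, 3.0], 0.85)]
jar [([700.0, -59.0, 5.0], 0.87)]
```

View pics/top0.png

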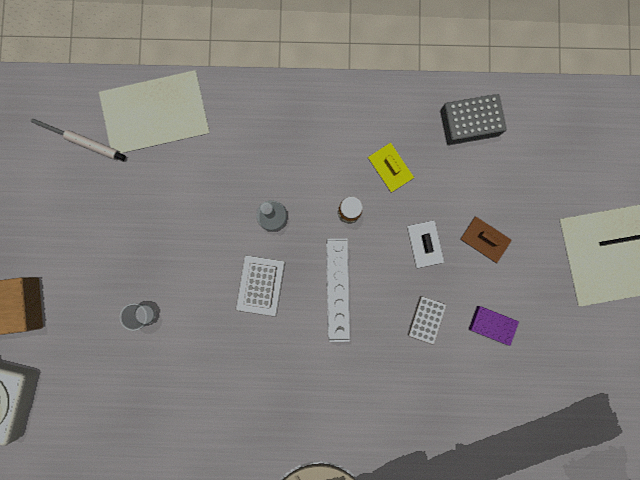

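View pics/side0.png

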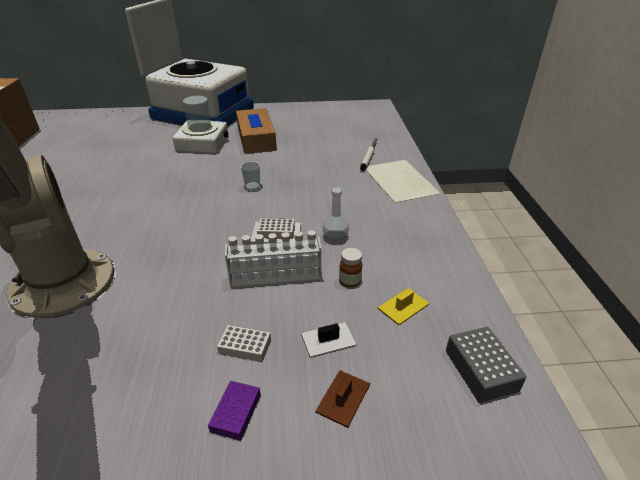

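Likely confusions, as top-view pixels:
- **Loose plate:** white plate (427,319), purple block (494,325), base plate (261,285) and grey tray (473,118). I choose the white one at (427,319).
- **Cover:** aluminium with black handle (425,244), brown (486,240) and yellow (391,167). I choose the one at (425,244).

Next I fit poses to silhouettes and check both choices in one crop.

```bash
cat > h.py <<'E'
from cell import manip
import cv2,numpy as np
from scipy.optimize import minimize
def proj(p,P):
    P=np.asarray(P,float);c=P@p["camera_from_world"][:3,:3].T+p["camera_from_world"][:3,3]
    c=c*[1,-1,-1];u=c@p["mtx"].T;return u[:,:2]/u[:,2:]
def box(l,w,z0,z1):return np.array([[sx*l/2,sy*w/2,z] for sx in(-1,1) for sy in(-1,1) for z in(z0,z1)])
SH={"plate":[box(96,60,0,24)],"cover":[box(102,66,0,6),box(44,14,6,40)],"rack":[box(220,44,0,130)],"stand":[box(130,94,0,12)]}
def place(B,v,z):
    c,s=np.cos(v[2]),np.sin(v[2]);return B@np.array([[c,-s,0],[s,c,0],[0,0,1]]).T+[v[0],v[1],z]
S=4
def sil(p,shape,v,z):
    m=np.zeros((480*S//1,640*S),np.uint8)
    for B in SH[shape]:cv2.fillConvexPoly(m,cv2.convexHull(np.float32(proj(p,place(B,v,z))*S+S/2-.5)).round().astype(int),1)
    return m
def mask(p,name,near):
    best=None
    for d in manip.masks_of(p,name):
        ys,xs=np.nonzero(d["pixels"]);u=proj(p,[near])[0]
        e=np.hypot(xs.mean()-u[0],ys.mean()-u[1])
        if best is None or e<best[0]:best=(e,d["pixels"])
    return best[1] if best and best[0]<15 else None
def fit(pm,shape,v0,z):
    """pm: list of (picture, mask)"""
    big=[(p,cv2.resize(m.astype(np.float32),None,fx=S,fy=S,interpolation=cv2.INTER_LINEAR)>.5) for p,m in pm]
    def f(u):
        t=0
        for p,m in big:
            a=sil(p,shape,[u[0],u[1],u[2]/50],z)>0;t+=1-(a&m).sum()/(a|m).sum()
        return t/len(big)
    r=None
    for y in np.arange(-.5,.51,.25):
        q=minimize(f,[v0[0],v0[1],(v0[2]+y)*50],method="Nelder-Mead",options=dict(initial_simplex=np.array([v0[0],v0[1],(v0[2]+y)*50])+np.array([[0,0,0],[6,0,0],[0,6,0],[0,0,8]])))
        if r is None or q.fun<r.fun:r=q
    return np.round([r.x[0],r.x[1],r.x[2]/50],3),round(r.fun,3)
E
python3 - <<'E'
from h import *
P=[manip.read_camera(c) for c in("top","side")]
for n,sh,v,z in(("loose_plate","plate",(451,-240,0),0),("base_plate","plate",(519,146,0),12),("cover","cover",(625,-239,0),0),("stand","stand",(519,147,0),0),("tube_rack","rack",(516,-27,0),0)):
    pm=[]
    for p in P:
        m=mask(p,n,[v[0],v[1],z+10])
        print(n,None if m is None else m.sum())
        if m is not None:pm.append((p,m))
    for s in ([pm[:1],pm] if len(pm)>1 else [pm]): print(fit(s,sh,v,z))
im=P[0]["image"]
cv2.imwrite("pics/crop.png",cv2.resize(im[190:370,220:540],None,fx=2.5,fy=2.5,interpolation=cv2.INTER_CUBIC))
E
```

```text
loose_plate 1149
loose_plate 1467
(array([ 4.48320e+02, -2.36587e+02, -3.16000e-01]), np.float64(0.058))
(array([ 4.49325e+02, -2.37118e+02, -3.17000e-01]), np.float64(0.053))
base_plate None
base_plate 558
(array([ 5.21225e+02,  1.52368e+02, -9.50000e-02]), np.float64(0.236))
cover 1227
cover 1200
(array([ 6.23918e+02, -2.34973e+02,  2.14000e-01]), np.float64(0.036))
(array([ 6.24814e+02, -2.34784e+02,  2.30000e-01]), np.float64(0.07))
stand 1152
stand 249
(array([ 5.18243e+02,  1.49865e+02, -1.34000e-01]), np.float64(0.519))
(array([ 5.18544e+02,  1.49738e+02, -1.46000e-01]), np.float64(0.656))
tube_rack 2143
tube_rack 4417
(array([ 5.18045e+02, -2.61690e+01,  4.40000e-02]), np.float64(0.103))
(array([ 5.16762e+02, -2.62450e+01,  4.40000e-02]), np.float64(0.129))
```

View pics/crop.png

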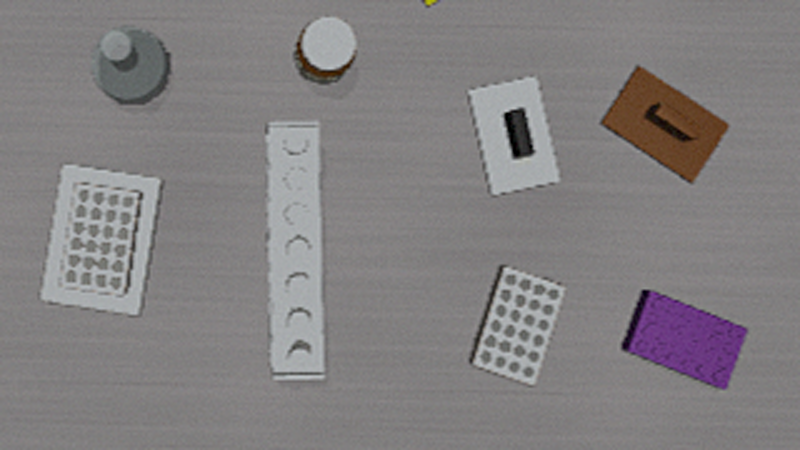

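The crop confirms the white plate at (517,325) and the aluminium cover with black handle at (515,135). The base plate sits at (100,240) on the stand. I'll refine both plates from their well dots.

```bash
cat >> h.py <<'E'
def unproj(p,uv,z):
    R=p["camera_from_world"][:3,:3];t=p["camera_from_world"][:3,3];C=-R.T@t
    uv=np.atleast_2d(uv);d=np.c_[uv,np.ones(len(uv))]@np.linalg.inv(p["mtx"]).T*[1,-1,-1]@R
    return C+d*((z-C[2])/d[:,2])[:,None]
def rectified(p,c,z,half=80,k=6):
    """world-aligned picture of plane z, k px/mm: column = y falling, row = x falling"""
    g=np.mgrid[0:2*half*k,0:2*half*k].reshape(2,-1)
    W=np.c_[c[0]+half-g[0]/k,c[1]+half-g[1]/k,np.full(g.shape[1],z)]
    uv=proj(p,W).astype(np.float32).reshape(2*half*k,2*half*k,2)
    return cv2.remap(cv2.cvtColor(p["image"],cv2.COLOR_BGR2GRAY),uv,None,cv2.INTER_CUBIC)
def wells(ps,v0,z,pitch=None):
    """fit of the 6x4 grid of dark wells by matching mean grey of dots against surround"""
    out=[]
    ims=[rectified(p,v0,z).astype(np.float32) for p in ps];k=6;half=80
    ims=[cv2.GaussianBlur(i,(0,0),9)-cv2.GaussianBlur(i,(0,0),30) for i in ims]
    ii,jj=np.meshgrid(np.arange(6)-2.5,np.arange(4)-1.5);
    def f(u):
        c,s=np.cos(u[2]/50),np.sin(u[2]/50);a=ii.ravel()*u[3];b=jj.ravel()*u[3]
        x=u[0]+c*a-s*b;y=u[1]+s*a+c*b
        return sum(cv2.remap(i,np.float32((half-y)*k),np.float32((half-x)*k),cv2.INTER_LINEAR).mean() for i in ims)/len(ims)
    best=None
    for dx in(-5,0,5):
      for dy in(-5,0,5):
        for da in(-4,0,4):
          for pt in(13,14.5):
            x0=np.array([dx,dy,v0[2]*50+da,pt])
            q=minimize(f,x0,method="Nelder-Mead",options=dict(initial_simplex=x0+np.array([[0,0,0,0],[3,0,0,0],[0,3,0,0],[0,0,3,0],[0,0,0,.7]])))
            if best is None or q.fun<best.fun:best=q
    u=best.x;return np.round([v0[0]+u[0],v0[1]+u[1],u[2]/50,u[3]],2),round(best.fun,2)
E
python3 - <<'E'
from h import *
t,s=[manip.read_camera(c) for c in("top","side")]
for n,v,z in(("loose",(449,-237,-.317),24),("base",(520,149,-.12),36)):
    for q in([t],[s],[t,s]):print(n,wells(q,v,z))
E
```

```text
loose (array([ 4.4918e+02, -2.3793e+02, -3.1000e-01,  1.4280e+01]), np.float64(-33.95))
loose (array([ 4.5091e+02, -2.3807e+02, -3.1000e-01,  1.4260e+01]), np.float64(-51.67))
loose (array([ 4.5022e+02, -2.3800e+02, -3.1000e-01,  1.4380e+01]), np.float64(-42.2))
base (array([ 5.2103e+02,  1.4719e+02, -1.2000e-01,  1.4450e+01]), np.float64(-25.84))
base (array([ 5.2125e+02,  1.4760e+02, -1.0000e-01,  1.4350e+01]), np.float64(-47.72))
base (array([ 5.2110e+02,  1.4747e+02, -1.1000e-01,  1.4370e+01]), np.float64(-36.6))
```

Request:
{"method": "jog_arm", "body": {"deltas": [[[0,0,0.302],[0,0,0],1],[[0,0,0.302],[0,0,0],1],[[0,0,0.302],[0,0,0],1],[[0,0,0.302],[0,0,0],1],[[0,0,0],[0.3,-1,0],1],[[0,0,0],[0.3,-1,0],1],[[0,0,0],[0.3,-1,0],1],[[0,0,0],[0.3,-1,0],1],[[0,0,0],[0.3,-1,0],1],[[0,0,0],[0.3,-1,0],1],[[0,0,0],[0.3,-1,0],1],[[0,0,0],[0.3,-1,0],1],[[0,0,0],[0.3,-1,0],1],[[0,0,0],[0.3,-1,0],1],[[0,0,0],[0.3,-1,0],1],[[0,0,0],[0.3,-1,0],1],[[0,0,0],[0.3,-1,0],1],[[0,0,0],[0.3,-1,0],1],[[0,0,0],[0.3,-1,0],1],[[0,0,0],[0.3,-1,0],1]], "force": 40}}

```text
clock: 4.1
tool_pos: [387.7, -316.0, 231.4]
tool_rot: [0.988, -0.154, 0.0, 0.0]
contact_force: [0.0, 0.2, -0.0]
finger_gap: 85.0
grip_force: 0.0
```

```bash
cat > go.py <<'E'
import sys
from h import *
from scipy.spatial.transform import Rotation as R
# target x y z yaw -> tool-frame shift (mm) after turn, turn about tool z (deg)
x,y,z,yaw=map(float,sys.argv[1:5]);o=manip.get_obs();r=R.from_quat(o["tool_rot"])
c,s=np.cos(yaw),np.sin(yaw)
T=np.array([[c,s,0],[s,-c,0],[0,0,-1]]).T
d=np.array([x,y,z])-o["tool_pos"]
rv=(r.inv()*R.from_matrix(T)).as_rotvec(degrees=True)
print("t",round(o["clock"],2),"pos",np.round(o["tool_pos"],1),"turn/30",np.round(rv/30,3),"shift/20 after turn",np.round(T.T@d/20,3),"before",np.round(r.inv().apply(d)/20,3),"gap",round(o["finger_gap"],1),"grip",np.round(o["grip_force"],1),"F",np.round(o["contact_force"],1),"q7",round(o["q"][6],2))
E
python3 go.py 450 -238 0 -0.31
```

```text
t 4.1 pos [ 387.7 -316.   231.4] turn/30 [ 0.    -0.     0.001] shift/20 after turn [ 1.776 -4.662 11.568] before [ 1.777 -4.663 11.568] gap 85.0 grip 0.0 F [ 0.   0.2 -0. ] q7 -1.27
```

Request:
{"method": "jog_arm", "body": {"deltas": [[[0,0,0],[0.355,-0.932,0],1],[[0,0,0],[0.355,-0.932,0],1],[[0,0,0],[0.355,-0.932,0],1],[[0,0,0],[0.355,-0.932,0],1],[[0,0,0],[0.355,-0.932,0],1],[[0,0,0],[0,0,1],1],[[0,0,0],[0,0,1],1],[[0,0,0],[0,0,1],1],[[0,0,0],[0,0,1],1],[[0,0,0],[0,0,1],1],[[0,0,0],[0,0,1],1],[[0,0,0],[0,0,1],1],[[0,0,0],[0,0,1],1],[[0,0,0],[0,0,0],1]]}}

```text
clock: 5.85
tool_pos: [448.4, -238.1, 70.1]
tool_rot: [0.988, -0.154, -0.001, -0.0]
contact_force: [-0.1, -0.2, 0.7]
finger_gap: 85.6
grip_force: 0.0
```

```bash
python3 go.py 450 -238 0 -0.31
python3 - <<'E'
from h import *
a=[manip.read_camera(c) for c in("top","side")]
im=np.hstack([cv2.resize(p["image"][int(v)-75:int(v)+75,int(u)-75:int(u)+75],(400,400),interpolation=cv2.INTER_CUBIC) for p in a for u,v in proj(p,[[450,-238,40]])])
cv2.imwrite("pics/a1.png",im)
E
```

```text
t 5.85 pos [ 448.4 -238.1   70.1] turn/30 [-0.001  0.006  0.001] shift/20 after turn [ 0.074 -0.031  3.503] before [ 0.084 -0.029  3.503] gap 85.6 grip 0.0 F [-0.1 -0.2  0.7] q7 -1.51
```

View pics/a1.png

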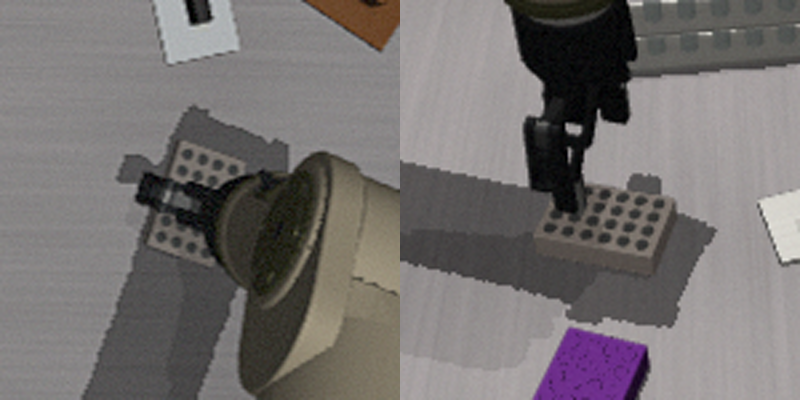

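The gripper straddles the white plate across its short side, centred. I go down.

Request:
{"method": "jog_arm", "body": {"deltas": [[[0,0,0],[0.07,-0.03,0.7],1],[[0,0,0],[0,0,0.7],1],[[0,0,0],[0,0,0.7],1],[[0,0,0],[0,0,0.7],1],[[0,0,0],[0,0,0.6],1],[[0,0,0],[0,0,0],1],[[0,0,0],[0,0,0],-1],[[0,0,0],[0,0,0],-1],[[0,0,0],[0,0,0],-1],[[0,0,0],[0,0,0],-1],[[0,0,0],[0,0,0],-1],[[0,0,0],[0,0,0],-1]], "force": 40}}

```text
clock: 7.45
tool_pos: [451.5, -239.4, 4.1]
tool_rot: [0.988, -0.154, 0.001, 0.0]
contact_force: [-1.0, 0.7, 5.8]
finger_gap: 58.5
grip_force: 44.2
```

```bash
python3 go.py 450 -238 0 -0.31
```

```text
t 7.45 pos [ 451.5 -239.4    4.1] turn/30 [ 0.    -0.003  0.001] shift/20 after turn [-0.095 -0.042  0.204] before [-0.095 -0.042  0.204] gap 58.5 grip 44.2 F [-1.   0.7  5.8] q7 -1.53
```

Request:
{"method": "jog_arm", "body": {"deltas": [[[0,0,0],[0,0,-0.3],-1],[[0,0,0],[0,0,-0.6],-1],[[0,0,0],[0,0,-1],-1],[[0,0,0],[0,0,-1],-1],[[0,0,0],[0,0,-1],-1],[[0,0,0],[0,0,-1],-1],[[0,0,0],[0,0,-1],-1],[[0,0,0],[0,0,-1],-1],[[0,0,0],[0,0,-1],-1],[[0,0,0],[0,0,-1],-1],[[0,0,0],[0,0,-1],-1],[[0,0,-0.19],[0,0,0],-1],[[0,0,-0.19],[0,0,0],-1],[[0,0,0],[0,0,0],-1]]}}

```text
clock: 9.2
tool_pos: [450.8, -239.0, 201.8]
tool_rot: [0.998, -0.056, 0.0, -0.0]
contact_force: [-0.4, 0.7, -2.0]
finger_gap: 59.2
grip_force: 43.4
```

```bash
python3 go.py 521.1 147.4 40 -0.11
python3 - <<'E'
from h import *
a=[manip.read_camera(c) for c in("top","side")]
im=np.hstack([cv2.resize(p["image"][int(v)-75:int(v)+75,int(u)-75:int(u)+75],(400,400),interpolation=cv2.INTER_CUBIC) for p in a for u,v in proj(p,[[450,-238,200]])])
cv2.imwrite("pics/a2.png",im)
E
```

```text
t 9.2 pos [ 450.8 -239.   201.8] turn/30 [-0.    -0.001 -0.003] shift/20 after turn [  1.372 -19.587   8.092] before [  1.344 -19.588   8.093] gap 59.2 grip 43.4 F [-0.4  0.7 -2. ] q7 -1.29
```

View pics/a2.png

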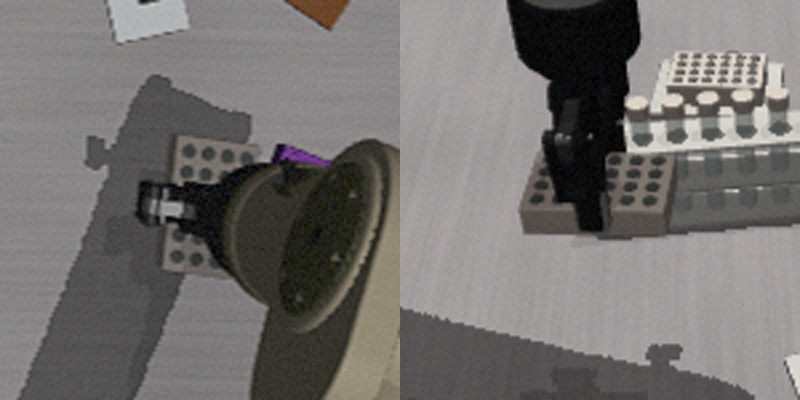

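Request:
{"method": "jog_arm", "body": {"deltas": [[[0,0,0],[0.068,-0.979,0],-1],[[0,0,0],[0.068,-0.979,0],-1],[[0,0,0],[0.068,-0.979,0],-1],[[0,0,0],[0.068,-0.979,0],-1],[[0,0,0],[0.068,-0.979,0],-1],[[0,0,0],[0.068,-0.979,0],-1],[[0,0,0],[0.068,-0.979,0],-1],[[0,0,0],[0.068,-0.979,0],-1],[[0,0,0],[0.068,-0.979,0],-1],[[0,0,0],[0.068,-0.979,0],-1],[[0,0,0],[0.068,-0.979,0],-1],[[0,0,0],[0.068,-0.979,0],-1],[[0,0,0],[0.068,-0.979,0],-1],[[0,0,0],[0.068,-0.979,0],-1],[[0,0,0],[0.068,-0.979,0],-1],[[0,0,0],[0.068,-0.979,0],-1],[[0,0,0],[0.068,-0.979,0],-1],[[0,0,0],[0.068,-0.979,0],-1],[[0,0,0],[0.068,-0.979,0],-1],[[0,0,0],[0.068,-0.979,0],-1]]}}

```text
clock: 11.8
tool_pos: [521.3, 147.7, 201.4]
tool_rot: [0.998, -0.056, -0.0, 0.0]
contact_force: [0.2, -0.5, -1.9]
finger_gap: 59.1
grip_force: 43.5
```

Request:
{"method": "jog_arm", "body": {"deltas": [[[0,0,0],[0,0,1],-1],[[0,0,0],[0,0,1],-1],[[0,0,0],[0,0,1],-1],[[0,0,0],[0,0,1],-1],[[0,0,0],[0,0,1],-1],[[0,0,0],[0,0,1],-1],[[0,0,0],[0,0,0],-1]]}}

```text
clock: 12.68
tool_pos: [520.1, 146.7, 80.0]
tool_rot: [0.998, -0.056, -0.002, 0.0]
contact_force: [0.4, 0.1, -0.2]
finger_gap: 58.9
grip_force: 43.6
```

```bash
python3 go.py 521.1 147.4 40 -0.11
python3 - <<'E'
from h import *
a=[manip.read_camera(c) for c in("top","side")]
ob=manip.get_obs()["tool_pos"]
for p in a:
    for d in manip.landmark_of(p,"loose_plate")[:3]:print(np.round(d["centre"]),d["p"])
for q in(a[:1],a[1:],a):print(wells(q,(521,147,-.11),ob[2]-4+24))
im=np.hstack([cv2.resize(p["image"][int(v)-60:int(v)+60,int(u)-60:int(u)+60],(400,400),interpolation=cv2.INTER_CUBIC) for p in a for u,v in proj(p,[[521,147,70]])])
cv2.imwrite("pics/a3.png",im)
E
```

```text
t 12.68 pos [520.1 146.7  80. ] turn/30 [ 0.002  0.006 -0.004] shift/20 after turn [ 0.047 -0.042  1.999] before [ 0.053 -0.045  1.999] gap 58.9 grip 43.6 F [ 0.4  0.1 -0.2] q7 -2.18
[519. 147.  75.] 0.61
[ 437. -388.    2.] 0.57
[ 441. -391.   -0.] 0.75
[522. 144.  76.] 0.6
(array([ 5.3133e+02,  1.5033e+02, -3.4000e-01,  1.1560e+01]), np.float64(-7.93))
(array([ 5.1996e+02,  1.4548e+02, -1.0000e-01,  1.4560e+01]), np.float64(-20.64))
(array([ 5.1983e+02,  1.4541e+02, -9.0000e-02,  1.4430e+01]), np.float64(-11.95))
```

View pics/a3.png

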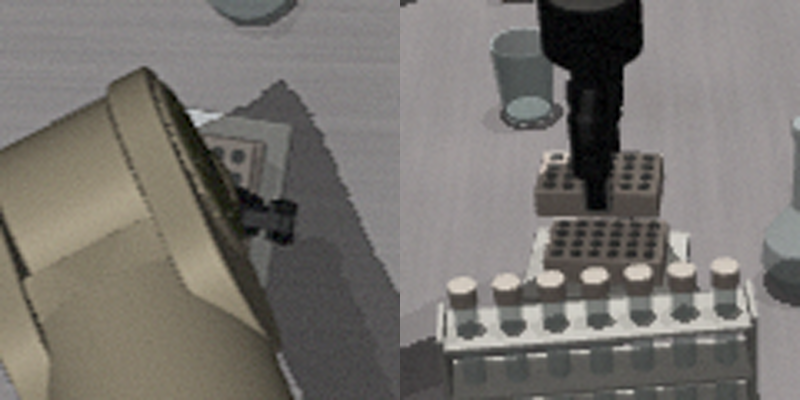

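Side view: the held plate at (600,180) hangs level over the base plate at (608,240), in line to within about 1 mm. I lower it carefully.

Request:
{"method": "jog_arm", "body": {"deltas": [[[0,0,0],[0.05,-0.045,0.5],-1],[[0,0,0],[0,0,0.5],-1],[[0,0,0],[0,0,0.4],-1],[[0,0,0],[0,0,0.3],-1],[[0,0,0],[0,0,0],-1],[[0,0,0],[0,0,0],-1]]}}

```text
clock: 13.62
tool_pos: [522.5, 148.1, 47.5]
tool_rot: [0.998, -0.055, 0.0, -0.0]
contact_force: [-0.5, 0.3, -1.4]
finger_gap: 58.8
grip_force: 43.7
```

```bash
python3 go.py 521.1 147.4 40 -0.11
python3 - <<'E'
from h import *
s=manip.read_camera("side")
u,v=proj(s,[[521,147,48]])[0].astype(int)
cv2.imwrite("pics/a4.png",cv2.resize(s["image"][v-50:v+50,u-60:u+60],(720,600),interpolation=cv2.INTER_CUBIC))
z=manip.get_obs()["tool_pos"][2]
for dz in(20,):print(wells([s],(521,147,-.11),z+dz))
E
```

```text
t 13.62 pos [522.5 148.1  47.5] turn/30 [-0.001 -0.001 -0.001] shift/20 after turn [-0.068  0.04   0.377] before [-0.068  0.041  0.377] gap 58.8 grip 43.7 F [-0.5  0.3 -1.4] q7 -2.2
(array([ 5.2128e+02,  1.4774e+02, -1.1000e-01,  1.4550e+01]), np.float64(-20.41))
```

View pics/a4.png

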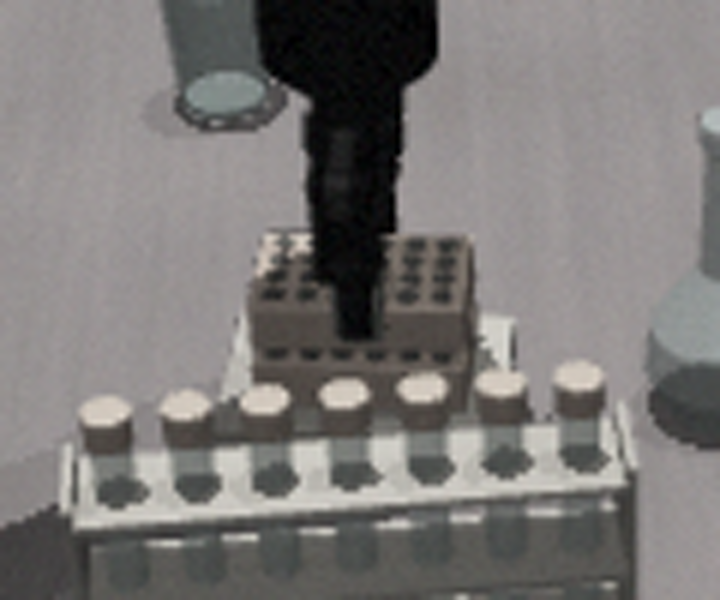

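The held plate sits squarely above the base (edges at columns 250–470 against 252–468), about 8 mm up.

Request:
{"method": "jog_arm", "body": {"deltas": [[[0,0,0],[0,0,0.15],-1],[[0,0,0],[0,0,0.1],-1],[[0,0,0],[0,0,0],-1],[[0,0,0],[0,0,0],-1]]}}

```text
clock: 14.18
tool_pos: [522.4, 147.9, 42.4]
tool_rot: [0.998, -0.055, 0.0, -0.0]
contact_force: [0.1, -0.7, -1.1]
finger_gap: 59.2
grip_force: 43.7
```

Request:
{"method": "jog_arm", "body": {"deltas": [[[0,0,0],[0,0,0.05],-1],[[0,0,0],[0,0,0],-1],[[0,0,0],[0,0,0],-1]]}}

```text
clock: 14.55
tool_pos: [522.4, 147.9, 41.3]
tool_rot: [0.998, -0.055, -0.0, -0.0]
contact_force: [0.1, 0.5, -1.5]
finger_gap: 58.6
grip_force: 43.7
```

Request:
{"method": "jog_arm", "body": {"deltas": [[[0,0,0],[0,0,0.05],-1],[[0,0,0],[0,0,0],-1],[[0,0,0],[0,0,0],-1]]}}

```text
clock: 14.92
tool_pos: [522.4, 148.0, 40.3]
tool_rot: [0.998, -0.055, -0.0, -0.0]
contact_force: [-0.7, -1.0, -2.6]
finger_gap: 59.1
grip_force: 43.7
```

Request:
{"method": "jog_arm", "body": {"deltas": [[[0,0,0],[0,0,0.05],-1],[[0,0,0],[0,0,0],-1],[[0,0,0],[0,0,0],-1]]}}

```text
clock: 15.3
tool_pos: [522.5, 148.0, 40.1]
tool_rot: [0.998, -0.055, 0.0, 0.0]
contact_force: [-4.9, -1.4, 6.2]
finger_gap: 59.1
grip_force: 44.7
```

Request:
{"method": "jog_arm", "body": {"deltas": [[[0,0,0],[0,0,0.05],-1],[[0,0,0],[0,0,0],-1],[[0,0,0],[0,0,0],-1]]}}

```text
clock: 15.68
tool_pos: [522.5, 148.0, 40.1]
tool_rot: [0.998, -0.055, 0.0, 0.0]
contact_force: [-8.0, -2.4, 16.1]
finger_gap: 59.1
grip_force: 45.8
```

Contact at z 40.1. I ease off the press and release gently.

Request:
{"method": "jog_arm", "body": {"deltas": [[[0,0,0],[0,0,-0.07],-1],[[0,0,0],[0,0,0],-1],[[0,0,0],[0,0,0],0.42],[[0,0,0],[0,0,0],0.46],[[0,0,0],[0,0,0],0.52],[[0,0,0],[0,0,0],0.7],[[0,0,0],[0,0,0],1],[[0,0,0],[0,0,0],1],[[0,0,0],[0,0,0],1]]}}

```text
clock: 16.8
tool_pos: [522.4, 147.9, 39.7]
tool_rot: [0.998, -0.055, 0.0, -0.0]
contact_force: [-0.3, -0.1, -0.3]
finger_gap: 85.5
grip_force: 0.0
```

Request:
{"method": "jog_arm", "body": {"deltas": [[[0,0,0],[0,0,-0.3],1],[[0,0,0],[0,0,-0.6],1],[[0,0,0],[0,0,-1],1],[[0,0,0],[0,0,-1],1],[[0,0,0],[0,0,-1],1],[[0,0,0],[0,0,-1],1],[[0,0,0],[0,0,-1],1],[[0,0,0],[0,0,-1],1],[[0,0,0],[0,0,-1],1],[[0,0,0],[0,0,-1],1]]}}

```text
clock: 18.05
tool_pos: [522.3, 148.1, 219.5]
tool_rot: [0.998, -0.055, 0.001, -0.0]
contact_force: [-0.6, 0.2, 0.1]
finger_gap: 85.3
grip_force: 0.0
```

```bash
python3 go.py 625 -236 35 0.22
python3 - <<'E'
from h import *
s=manip.read_camera("side")
print(wells([s],(521,147,-.11),60))
E
```

```text
t 18.05 pos [522.3 148.1 219.5] turn/30 [-0.    -0.002 -0.631] shift/20 after turn [ 0.82  19.861  9.225] before [ 7.21  18.525  9.225] gap 85.3 grip 0.0 F [-0.6  0.2  0.1] q7 -2.12
(array([ 5.2133e+02,  1.4764e+02, -1.0000e-01,  1.4460e+01]), np.float64(-31.17))
```

Request:
{"method": "jog_arm", "body": {"deltas": [[[0,0,-0.316],[0,0,0],1],[[0,0,-0.316],[0,0,0],1],[[0,0,0],[0.04,0.993,0],1],[[0,0,0],[0.04,0.993,0],1],[[0,0,0],[0.04,0.993,0],1],[[0,0,0],[0.04,0.993,0],1],[[0,0,0],[0.04,0.993,0],1],[[0,0,0],[0.04,0.993,0],1],[[0,0,0],[0.04,0.993,0],1],[[0,0,0],[0.04,0.993,0],1],[[0,0,0],[0.04,0.993,0],1],[[0,0,0],[0.04,0.993,0],1],[[0,0,0],[0.04,0.993,0],1],[[0,0,0],[0.04,0.993,0],1],[[0,0,0],[0.04,0.993,0],1],[[0,0,0],[0.04,0.993,0],1],[[0,0,0],[0.04,0.993,0],1],[[0,0,0],[0.04,0.993,0],1],[[0,0,0],[0.04,0.993,0],1],[[0,0,0],[0.04,0.993,0],1]]}}

```text
clock: 20.6
tool_pos: [614.9, -199.1, 217.7]
tool_rot: [0.994, 0.11, 0.0, -0.0]
contact_force: [0.3, -0.4, -0.1]
finger_gap: 85.3
grip_force: 0.0
```

Request:
{"method": "jog_arm", "body": {"deltas": [[[0,0,0],[0.04,0.993,0],1],[[0,0,0],[0.04,0.993,0],1],[[0,0,0],[0,0,1],1],[[0,0,0],[0,0,1],1],[[0,0,0],[0,0,1],1],[[0,0,0],[0,0,1],1],[[0,0,0],[0,0,1],1],[[0,0,0],[0,0,1],1],[[0,0,0],[0,0,0],1],[[0,0,0],[0,0,0],1]]}}

```text
clock: 21.85
tool_pos: [625.2, -236.3, 98.4]
tool_rot: [0.994, 0.11, 0.0, 0.0]
contact_force: [0.4, 0.1, 0.5]
finger_gap: 85.1
grip_force: 0.0
```

```bash
python3 - <<'E'
from h import *
a=[manip.read_camera(c) for c in("top","side")]
pm=[(p,mask(p,"cover",[625,-236,10])) for p in a]
print([None if m is None else m.sum() for _,m in pm])
if pm[1][1] is not None: print(fit(pm[1:],"cover",(625,-236,.22),0))
im=np.hstack([cv2.resize(p["image"][int(v)-60:int(v)+60,int(u)-60:int(u)+60],(400,400),interpolation=cv2.INTER_CUBIC) for p in a for u,v in proj(p,[[625,-236,50]])])
cv2.imwrite("pics/a5.png",im)
E
python3 go.py 625 -236 12 0.22
```

```text
[np.int64(730), np.int64(1317)]
(array([ 6.26014e+02, -2.35787e+02,  2.19000e-01]), np.float64(0.044))
t 22.05 pos [ 625.3 -236.3   98.8] turn/30 [ 0.002 -0.003  0.   ] shift/20 after turn [-0.011 -0.02   4.339] before [-0.018 -0.023  4.339] gap 85.3 grip 0.0 F [-0.2  0.7  0.2] q7 -1.17
```

View pics/a5.png

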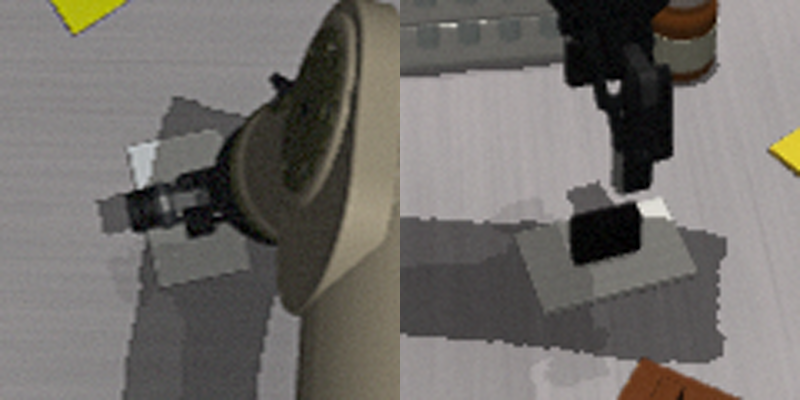

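Picture: gripper is centred over the black-handled aluminium cover (handle at (605,233) in the right half), closing across the handle.

Request:
{"method": "jog_arm", "body": {"deltas": [[[0,0,0],[0,0,1],1],[[0,0,0],[0,0,1],1],[[0,0,0],[0,0,1],1],[[0,0,0],[0,0,0.8],1],[[0,0,0],[0,0,0.5],1],[[0,0,0],[0,0,0],1],[[0,0,0],[0,0,0],-1],[[0,0,0],[0,0,0],-1],[[0,0,0],[0,0,0],-1],[[0,0,0],[0,0,0],-1],[[0,0,0],[0,0,0],-1],[[0,0,0],[0,0,0],-1],[[0,0,0],[0,0,0],-1],[[0,0,0],[0,0,0],-1],[[0,0,0],[0,0,0],-1]], "force": 60}}

```text
clock: 23.92
tool_pos: [625.1, -236.3, 12.2]
tool_rot: [0.994, 0.11, 0.0, 0.0]
contact_force: [-0.2, -0.1, 5.1]
finger_gap: 12.9
grip_force: 59.4
```

```bash
python3 go.py 625 -236 12 0.22
```

```text
t 23.93 pos [ 625.1 -236.3   12.2] turn/30 [ 0.001 -0.001  0.   ] shift/20 after turn [-0.001 -0.014  0.01 ] before [-0.001 -0.014  0.01 ] gap 12.9 grip 59.4 F [-0.2 -0.1  5.1] q7 -1.19
```

Request:
{"method": "jog_arm", "body": {"deltas": [[[0,0,0],[0,0,-0.3],-1],[[0,0,0],[0,0,-0.6],-1],[[0,0,0],[0,0,-1],-1],[[0,0,0],[0,0,-1],-1],[[0,0,0],[0,0,-1],-1],[[0,0,0],[0,0,-1],-1],[[0,0,0],[0,0,-1],-1],[[0,0,0],[0,0,-1],-1],[[0,0,0],[0,0,-1],-1],[[0,0,0],[0,0,-1],-1],[[0,0,0],[0,0,-1],-1],[[0,0,0],[0,0,0],-1]]}}

```text
clock: 25.42
tool_pos: [625.7, -236.3, 212.2]
tool_rot: [0.994, 0.11, 0.002, 0.001]
contact_force: [-0.4, 0.2, -0.5]
finger_gap: 13.0
grip_force: 58.8
```

```bash
python3 go.py 521.2 147.6 84 -0.105
python3 - <<'E'
from h import *
s=manip.read_camera("side");z=manip.get_obs()["tool_pos"][2]-12
for d in manip.landmark_of(s,"cover"):print(np.round(d["centre"],1),d["p"])
m=mask(s,"cover",[625,-236,z+10])
if m is not None:print(fit([(s,m)],"cover",(625,-236,.22),z))
u,v=proj(s,[[625,-236,200]])[0].astype(int)
cv2.imwrite("pics/a6.png",cv2.resize(s["image"][v-60:v+60,u-60:u+60],(500,500),interpolation=cv2.INTER_CUBIC))
E
```

```text
t 25.43 pos [ 625.7 -236.3  212.2] turn/30 [ 0.003 -0.007  0.621] shift/20 after turn [ -7.208 -18.543   6.41 ] before [ -0.925 -19.886   6.37 ] gap 13.0 grip 58.8 F [-0.4  0.2 -0.5] q7 -1.14
[ 637.9 -379.4    1. ] 0.95
[ 625.7 -236.6  202.5] 0.84
[ 808.7 -157.5   -1.2] 0.64
(array([ 6.26437e+02, -2.33450e+02,  2.38000e-01]), np.float64(0.233))
```

View pics/a6.png

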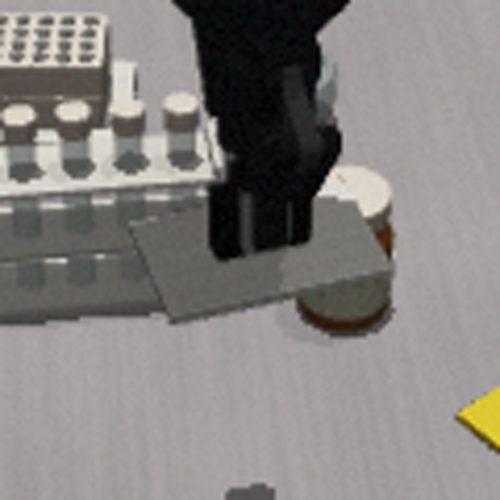

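The cover is held level (corners (130,225), (390,265)), well clear at 200 mm.

Request:
{"method": "jog_arm", "body": {"deltas": [[[0,0,0.31],[0,0,0],-1],[[0,0,0.31],[0,0,0],-1],[[0,0,0],[-0.379,-0.976,0],-1],[[0,0,0],[-0.379,-0.976,0],-1],[[0,0,0],[-0.379,-0.976,0],-1],[[0,0,0],[-0.379,-0.976,0],-1],[[0,0,0],[-0.379,-0.976,0],-1],[[0,0,0],[-0.379,-0.976,0],-1],[[0,0,0],[-0.379,-0.976,0],-1],[[0,0,0],[-0.379,-0.976,0],-1],[[0,0,0],[-0.379,-0.976,0],-1],[[0,0,0],[-0.379,-0.976,0],-1],[[0,0,0],[-0.379,-0.976,0],-1],[[0,0,0],[-0.379,-0.976,0],-1],[[0,0,0],[-0.379,-0.976,0],-1],[[0,0,0],[-0.379,-0.976,0],-1],[[0,0,0],[-0.379,-0.976,0],-1],[[0,0,0],[-0.379,-0.976,0],-1],[[0,0,0],[-0.379,-0.976,0],-1],[[0,0,0],[-0.379,-0.976,0],-1]]}}

```text
clock: 28.08
tool_pos: [525.2, 128.8, 209.8]
tool_rot: [0.999, -0.052, 0.0, -0.0]
contact_force: [-0.6, 0.2, -0.7]
finger_gap: 13.1
grip_force: 58.8
```

Request:
{"method": "jog_arm", "body": {"deltas": [[[0,0,0],[-0.379,-0.976,0],-1],[[0,0,0],[0,0,0.8],-1],[[0,0,0],[0,0,0.8],-1],[[0,0,0],[0,0,0.8],-1],[[0,0,0],[0,0,0.8],-1],[[0,0,0],[0,0,0.8],-1],[[0,0,0],[0,0,0.4],-1],[[0,0,0],[0,0,0],-1],[[0,0,0],[0,0,0],-1],[[0,0,0],[0,0,0],-1]]}}

```text
clock: 29.32
tool_pos: [520.6, 147.9, 122.4]
tool_rot: [0.999, -0.052, 0.001, -0.0]
contact_force: [0.1, 0.4, -0.7]
finger_gap: 13.1
grip_force: 58.7
```

```bash
python3 go.py 521.2 147.6 84 -0.105
python3 - <<'E'
from h import *
s=manip.read_camera("side");z=manip.get_obs()["tool_pos"][2]-12
for d in manip.landmark_of(s,"cover"):print(np.round(d["centre"],1),d["p"])
u,v=proj(s,[[521,147,90]])[0].astype(int)
im=cv2.resize(s["image"][v-50:v+50,u-60:u+60],(720,600),interpolation=cv2.INTER_CUBIC)
# overlay: expected cover underside outline at the TCP (green), top plate outline (red)
t=manip.get_obs()["tool_pos"]
for B,vv,zz,col in((box(102,66,0,0)[[0,2,6,4]],(t[0],t[1],-.105),z,(0,255,0)),(box(96,60,24,24)[[0,2,6,4]],(521.2,147.6,-.105),36,(0,0,255))):
    q=(proj(s,place(B,vv,zz))-[u-60,v-50]+.5)*6
    cv2.polylines(im,[q.round().astype(int)],True,col,1)
cv2.imwrite("pics/a7.png",im)
E
```

```text
t 29.32 pos [520.6 147.9 122.4] turn/30 [-0.001 -0.002  0.001] shift/20 after turn [0.031 0.01  1.921] before [0.029 0.011 1.921] gap 13.1 grip 58.7 F [ 0.1  0.4 -0.7] q7 -2.14
[ 6.385e+02 -3.792e+02  1.000e-01] 0.95
[519.2 147.1 113.2] 0.9
[ 804.6 -155.4   -1.5] 0.69
```

View pics/a7.png

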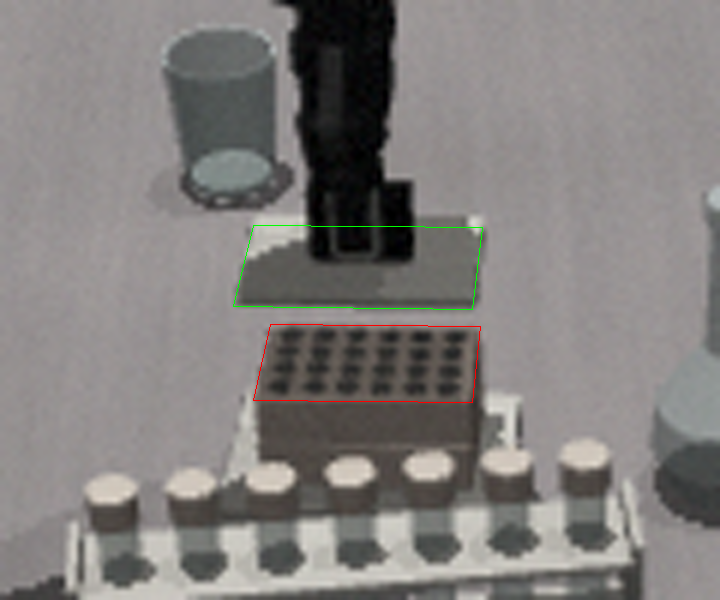

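The cover (green outline, corners (235,307), (483,228)) is centred and in line above the plate stack (red outline). I lower it by about 37 mm.

Request:
{"method": "jog_arm", "body": {"deltas": [[[0,0,0],[0.03,0,0.5],-1],[[0,0,0],[0,0,0.5],-1],[[0,0,0],[0,0,0.4],-1],[[0,0,0],[0,0,0.25],-1],[[0,0,0],[0,0,0.15],-1],[[0,0,0],[0,0,0],-1],[[0,0,0],[0,0,0],-1],[[0,0,0],[0,0,0],-1],[[0,0,0],[0,0,0],-1]]}}

```text
clock: 30.55
tool_pos: [520.9, 147.6, 85.9]
tool_rot: [0.999, -0.052, 0.0, -0.0]
contact_force: [0.6, 0.1, 0.0]
finger_gap: 13.2
grip_force: 58.7
```

```bash
python3 go.py 521.2 147.6 84 -0.105
python3 - <<'E'
from h import *
s=manip.read_camera("side")
for d in manip.landmark_of(s,"cover")[:2]:print(np.round(d["centre"],1),d["p"])
u,v=proj(s,[[521,147,70]])[0].astype(int)
cv2.imwrite("pics/a8.png",cv2.resize(s["image"][v-50:v+50,u-60:u+60],(720,600),interpolation=cv2.INTER_CUBIC))
E
```

```text
t 30.55 pos [520.9 147.6  85.9] turn/30 [-0.    -0.001  0.001] shift/20 after turn [ 0.017 -0.     0.096] before [ 0.017 -0.     0.096] gap 13.2 grip 58.7 F [0.6 0.1 0. ] q7 -2.16
[ 808.6 -158.4    1.9] 0.84
[ 637.6 -378.6    3.8] 0.66
```

View pics/a8.png

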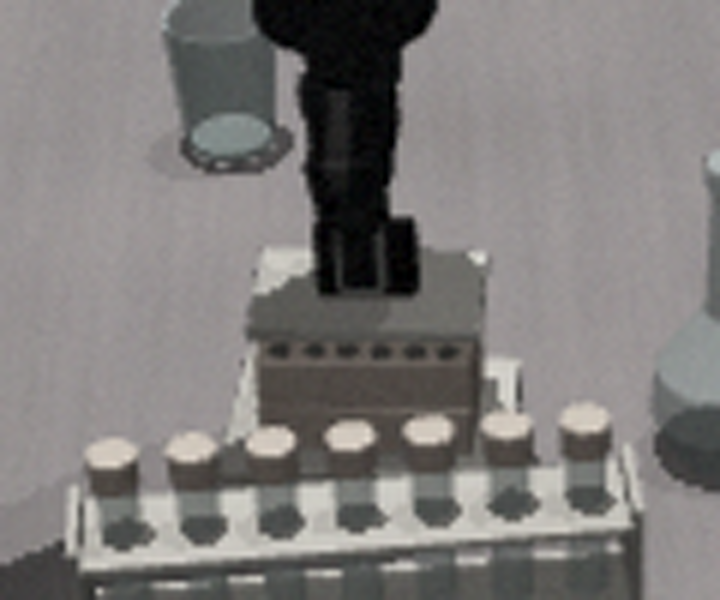

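The cover (columns 246–484) is above the plate (258–482) with a visible gap. It sits about 2 mm left of centre, so I nudge it and lower it 2 mm.

Request:
{"method": "jog_arm", "body": {"deltas": [[[0,0,0],[0.08,0,0.1],-1],[[0,0,0],[0,0,0],-1],[[0,0,0],[0,0,0],-1],[[0,0,0],[0,0,0],-1],[[0,0,0],[0,0,0],-1],[[0,0,0],[0,0,0],-1]]}}

```text
clock: 31.4
tool_pos: [522.4, 147.4, 83.7]
tool_rot: [0.999, -0.052, 0.0, -0.0]
contact_force: [0.3, 1.1, 0.5]
finger_gap: 13.2
grip_force: 58.7
```

```bash
python3 go.py 521.2 147.6 84 -0.105; python3 -c "
from cell import manip
print(manip.sign_off())"
```

```text
t 31.4 pos [522.4 147.4  83.7] turn/30 [-0.    -0.     0.001] shift/20 after turn [-0.059 -0.003 -0.013] before [-0.059 -0.003 -0.013] gap 13.2 grip 58.7 F [0.3 1.1 0.5] q7 -2.16
the job is handed in; nothing more can be done
None
```

I handed the job in at 31.4 s with the loose plate set squarely on the lower plate and the cover held level and in line about 11–12 mm above it; no verdict came back.

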